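# Open the spray booth to its working height

## Robot

A 7-joint arm with a two-finger parallel gripper is mounted at the origin on the work surface. World frame = base frame: x ahead of the robot, y to its left, z up, the work surface at z = 0. Lengths are in m, angles in rad, forces in N, time in s.
With the tool pointing down it reaches from about 0.425 to 0.875 m from the base axis. Payload 4.7 kg.
Tool frame: the origin (TCP) lies on the centre line of the jaws, within the pads' length; the fingertips stand ahead of it and the grasp point (between the pads) lies 2 mm behind it (nose_length is the z of the fingertips in the tool frame, in m); z points along the fingers, y is the line along which they close (so a half turn about z gives the same grasp; the last joint's range is limited). The gripper opens to 87 mm and grips with 3 to 60 N. Pads are 19 mm wide; open, the fingers measure 117 mm over their backs; the gripper's body (75 mm by 190 mm) begins 51 mm behind the grasp point.
Start: joints at [-1.123, 0.321, -0.07, 1.45, 0.023, 1.371, -0.057], TCP at [0.273, 0.59, 0.24] pointing down, gripper open.
Joint ranges: [-2.86, 2.86], [-0.3, 2.09], [-1.38, 1.24], [0.06, 2.45], [-1.56, 4.7], [0.09, 2.05], [-2.69, 2.69]. Speed limits (rad/s): [2.57, 2.57, 3.14, 3.14, 3.14, 3.14, 3.14].

## Interface

Orientations are given as a rotation vector (axis times angle).
In Python, from bench import * gives the robot as it stands.
- The arm moves only by the tool send_rows, never from a script. Its arguments are lists of equal length, an entry for each row: "xyz": the shift along the tool's x, y, z in mm, a list of three; "dr": the turn, a rotation vector about the tool's x, y, z in rad, a list of three. A call has exactly 10 rows; each row is the pose to reach, as a shift and turn from the pose commanded when the call began, along the tool's axes at that moment; what a row does not reach only later rows make up. A row lasts 1/12 s, in which the tool goes at most 41.7 mm and 7.16 degrees, less where a joint would pass 70% of its speed; a pose out of reach is approached as far as the arm can. A call with a gripper value outside its range is refused whole. "jaw" is the finger opening in mm, from 0 to 87, set as the call begins (left out, the last holds). The fingers move at their own pace and stop on an object; "grip_force" is the grip in N (left out, the last holds). Time passes only in rows, so rows that repeat a pose let the fingers close, or fill a call up. It gives the time, the measured TCP pose, the force, the opening and the grip force at its end, in the units of the state.
- get_state(): the state, without advancing time (a new reading comes with each control period).
- get_image(name): name is "side" or "top" or "wrist"; returns the picture (400x640x3 uint8, red, green, blue); there is no depth.
- calibration(name): a dict with "vfov" (degrees; the focal length in pixels is half the picture's height over the tangent of half this angle, whatever the lens; pixels are square), "cx", "cy" (the principal point, pixels), "k1" (the pictures are not rectified: a ray, as slopes to the right and down, at radius r is drawn at 1 + k1 r^2 times it, then the intrinsics apply), "rvec" (rotation vector, rad) and "tvec" (3), from world to camera coordinates, as OpenCV has them; the wrist camera has in their place "hand_eye" (4x4, takes a point from camera to tool coordinates, whose origin is the TCP and whose axes are the flange's). Camera axes: x right, y down, z forward; pixel columns grow to the right and rows downward; lengths in m; the calibration is good to about 2 mm. A picture is of the moment at which its call begins: read the wrist's pose just before it. calibration takes no time and is no camera call.
- close_job(): hands the job in; it is judged then, once.
The state is a dict: "time": time; "joint_positions": joint angles; "qd": joint speeds; "joint_torque": joint torques, N m; "position": TCP position; "tool_rot": TCP orientation; "ft_force": force on the tool from outside, world axes, zero at the start; "torque": the same for the moment, N m; "grip_width": opening from 0.0 (shut) to 1.0 (fully open); "grip_force": force on a finger pad.
Only numpy, scipy, OpenCV 4.12 (cv2) and the standard library are available. Lean on these libraries where they do the work, as an engineer would, in place of code of your own. Each camera call takes 0.05 s, during which the arm holds its last target. There are 200 camera calls.

## Task

Get the spray booth ready for painting the birdhouse. Press the small flat start button on the switch station to start the fan (leave the mushroom-shaped stop button alone), and only then push the booth's clear front sash up with the fingertips from beneath its lip until the lip is level with the black pointer on the left post. Do not grip the lip; leave the sash standing there and everything else on the bench where it is.

Things in the scene. Friction and masses are not known exactly. Their poses are not given: they have to be found in the camera images.
- spray_booth: bench-top spray booth fixed to the bench: aluminium frame, clear panels, base 270 deep x 570 wide mm, front posts 660 high. Origin: on the bench, 150 mm behind the front of the posts, midway between them. +x points into the booth (the sash is at its -x side, facing the robot), +y to its left post as the robot sees it, +z up. Front posts (40 mm square) at x -130, y +/-265 mm.
- sash (a joint): height of the clear front sash above its closed position, m; 0 closed, up to 0.25. The sash (484 wide, pane 345 mm high) slides straight up and down. It is counterweighted inside the posts and its guides rub: it needs only about 2 to 6 N to move up or down and stays where it is left.
- lip_mid (a point): middle of the front edge of the sash's aluminium lip, at half thickness. The lip is a shelf along the sash's bottom, 460 mm long, standing out 38 mm to the robot, 13 mm thick (underside 6.5 mm below this point). In the booth's frame: x -187, y 0, z 51.5 mm + joint value. Free space below and before it down to the bench; a sill 30 mm high lies 37 mm and more behind its front edge.
- pointer_tip (a point): tip of the black pointer that marks the working height: a black plastic clamp (30 x 30 x 34 mm) on the front of the booth's left post, with a wedge-shaped nose (12 mm long, 24 high at its root) pointing sideways at the end of the lip. The clamp is tightened at a different height each time and does not move. This point is the tip of the nose.
- switch_station: grey push-button station of the booth's fan, screwed to the bench in front of the booth's right post, 125 (x) x 72 (y) x 50 mm high, buttons on top. Origin: centre of its underside.
- fan_start_top (a point): centre of the top of the fan's start button: the small flat-topped round black button (diameter 26 mm) in a steel bezel, 32 mm to the -x side of the station's centre, its top 68 mm above the bench. It is pressed straight down.
- fan_start (a joint): travel of the start button, m: 0 up, 0.006 fully down. A spring returns it; fully down takes 5 N.
- fan_stop_top (a point): centre of the top of the fan's stop button: the larger black mushroom head (diameter 40 mm), 32 mm to the +x side of the station's centre, its top 91 mm above the bench. Not to be pressed.
- fan_stop (a joint): travel of the stop button, m: 0 up, 0.006 fully down.
- birdhouse: wooden birdhouse on the turntable inside the booth, base 110 x 110 mm, 170 high. Origin: centre of its underside. Not to be disturbed.
- spray_can: aerosol can, diameter 66, height 195 mm. Origin: centre of its underside. Not to be disturbed.
- tape_roll: roll of masking tape lying flat, diameter 100, height 24 mm. Origin: centre of its underside. Not to be disturbed.
- screwdriver: screwdriver lying on the bench. Origin under its middle, on the bench. Not to be disturbed.
- screw_jar: glass jar of screws, diameter 68, height 85 mm. Origin: centre of its underside. Not to be disturbed.
- paint_tin: steel paint tin, diameter 84, height 98 mm. Origin: centre of its underside. Not to be disturbed.
- sanding_block: cork sanding block, 95 x 60 x 30 mm. Origin: centre of its underside. Not to be disturbed.

How it is judged:
On the way, in this order (a step that is already met when the one before it is completed fails the run):
1. the fan's start button is pressed down, at least 4 of its 6 mm, before the sash is raised (value of joint fan_start above 0.004 m), for 0.05 s.
2. the fingers push against the underside or front edge of the lip while it is still more than 25 mm below the pointer (contact force between the fingers and sash_c2 above 0.5 N and z of lip_mid in the frame of pointer_tip below -0.025 m), for 0.1 s.
3. the lip comes level with the pointer, within 12 mm (z of lip_mid in the frame of pointer_tip between -0.012 and 0.012 m), for 0.1 s.
At the end, for the whole second after the job is handed in: The middle of the lip's thickness stands within 12 mm of the height of the pointer's tip, the sash at rest, both buttons up again, and every loose thing within 30 mm of where it stood (all of step 3 and velocity of joint sash between -0.005 and 0.005 m/s and value of joint each of fan_start, fan_stop below 0.002 m and distance of each of birdhouse, spray_can, tape_roll, screwdriver, screw_jar, paint_tin, sanding_block from where it was at the start of the episode below 0.03 m); the robot touches nothing.
It fails at once if the stop button is pressed (3 mm or more) (value of joint fan_stop above 0.003 m).
It fails at once if the lip is gripped: the fingers squeeze it from above and below at once, over 2 N on each face (contact force between the fingers and sash_c2 above 2 N and contact force between the fingers and sash_c3 above 2 N).
It fails at once if a loose thing on the bench or in the booth is moved by more than 30 mm or lifted (distance of any of birdhouse, spray_can, tape_roll, screwdriver, screw_jar, paint_tin, sanding_block from where it was at the start of the episode above 0.03 m).
It also fails if it takes over 48 s, if anything falls off the work surface, if the arm or the gripper's body presses on something with over 40 N, if the wrist force passes 120 N, or if a joint passes its speed limit or range.

## Working session

There is one attempt and no reset: what is moved stays moved. The work goes in short steps, Python scripts to look and compute and a tool call to move; the robot and the scene stay as the last step left them, time stands still between calls to the robot, and variables do not carry over. Pictures are saved under pics/ and viewed, at most 11 in all, crops included, and the job is handed in when it is done.

Besides the shell and the picture viewer there is one more tool, called after "Call:" as name(argument=value, ...) on one line, values as JSON. send_rows: Moves the arm, as the interface text tells. Its arguments: {"type":"object","properties":{"xyz":{"type":"array"},"dr":{"type":"array"},"jaw":{"type":"number"},"grip_force":{"type":"number"}},"required":["xyz","dr"]}

```bash
mkdir -p pics; cat > h.py <<'E'
from bench import *
import numpy as np, cv2
from scipy.spatial.transform import Rotation as R
def K(c):
    f=200/np.tan(np.radians(c["vfov"])/2); return np.array([[f,0,c["cx"]],[0,f,c["cy"]],[0,0,1]])
def ray(name,uv):
    c=calibration(name); D=np.array([c["k1"],0,0,0,0.])
    # forward model: drawn = (1+k1 r^2)*ray
    p=cv2.undistortPoints(np.array([[uv]],float),K(c),D)[0,0]
    Rm=R.from_rotvec(c["rvec"]).as_matrix(); t=np.array(c["tvec"])
    return -Rm.T@t, Rm.T@np.array([p[0],p[1],1])
def onz(name,uv,z):
    o,d=ray(name,uv); return o+d*(z-o[2])/d[2]
def proj(name,P):
    c=calibration(name); return cv2.projectPoints(np.array(P,float).reshape(-1,3),np.array(c["rvec"],float),np.array(c["tvec"],float),K(c),np.array([c["k1"],0,0,0,0.]))[0][:,0]
def tri(a,b):
    o1,d1=ray(*a);o2,d2=ray(*b)
    s=np.linalg.lstsq(np.c_[d1,-d2],o2-o1,rcond=None)[0]
    p,q=o1+s[0]*d1,o2+s[1]*d2
    return (p+q)/2,np.linalg.norm(p-q)
E
python3 - <<'E'
from h import *
print(get_state())
for n in("side","top","wrist"):
    cv2.imwrite(f"pics/{n}0.png",get_image(n)[:,:,::-1]); print(n,calibration(n))
E
```

```text
{'time': 0.0, 'joint_positions': array([-1.12291182,  0.32180141, -0.07008888,  1.45164823,  0.02254893,
        1.37082018, -0.05689983]), 'qd': array([-1.27700737e-04, -1.20437753e-03,  9.15516301e-05, -8.01553156e-04,
       -9.23820019e-04, -9.77229773e-04,  2.37225720e-04]), 'joint_torque': array([-1.96337569e-04, -4.91286671e+01, -4.03991975e-01, -3.12527812e+01,
       -6.38793991e-02,  4.34839132e-02,  1.43017464e-04]), 'position': array([0.27300769, 0.58931502, 0.23848897]), 'tool_rot': array([-6.75942826e-01, -3.06764284e+00,  2.91566008e-03]), 'ft_force': array([-0.38941925, -0.30822383,  0.63712873]), 'torque': array([-0.01825906,  0.00806896, -0.00685163]), 'grip_force': 0.0, 'grip_width': 0.997091514462881}
side {'vfov': 50.666286891177236, 'cx': 321.24855992842555, 'cy': 196.30189494386764, 'k1': -0.10807845830389655, 'rvec': array([ 0.49000745, -2.56560247,  1.42714066]), 'tvec': array([0.55599046, 0.22448416, 1.13400985])}
top {'vfov': 57.23060679274984, 'cx': 322.8992480732931, 'cy': 196.93670770588264, 'k1': -0.036784601421169516, 'rvec': array([ 2.07279162, -2.13072095,  0.25635991]), 'tvec': array([0.05492574, 0.6340703 , 1.10219186])}
wrist {'vfov': 70.35469388612414, 'cx': 324.2264857405239, 'cy': 197.5394727350014, 'k1': -0.022607932991025308, 'hand_eye': array([[-8.81193599e-04, -9.70435307e-01, -2.41359768e-01,
         6.57840753e-02],
       [ 9.99999507e-01, -9.65863491e-04,  2.32494710e-04,
         1.96551763e-04],
       [-4.58741663e-04, -2.41359444e-01,  9.70435680e-01,
        -1.44570468e-01],
       [ 0.00000000e+00,  0.00000000e+00,  0.00000000e+00,
         1.00000000e+00]])}
```

View pics/side0.png

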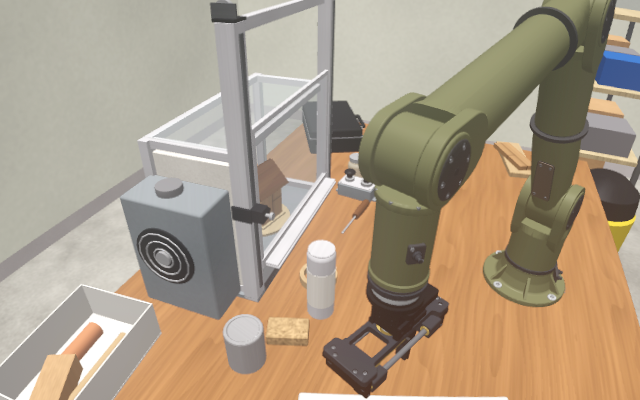

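View pics/top0.png

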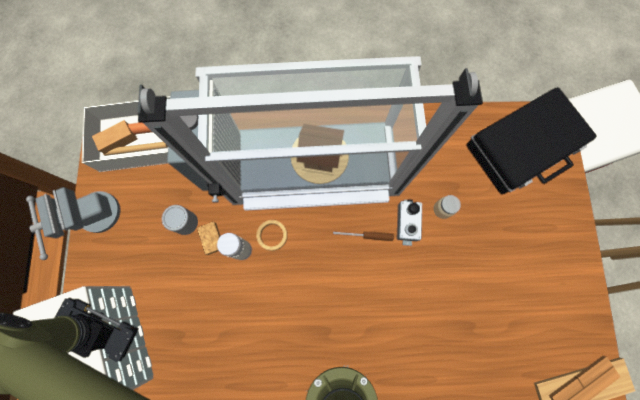

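The side view shows the pointer nose near (268,216), the lip running from (270,260) to (333,182), and the station near (358,183). In the top view the lip runs from (244,203) to (388,197), the pointer is near (216,192), the start button near (411,229) and the stop button near (412,208).

```bash
python3 - <<'E'
import cv2
a=cv2.imread("pics/top0.png");b=cv2.imread("pics/side0.png")
cv2.imwrite("pics/tc.png",cv2.resize(a[165:265,190:450],None,fx=3,fy=3,interpolation=cv2.INTER_CUBIC))
cv2.imwrite("pics/sc.png",cv2.resize(b[155:305,220:390],None,fx=4,fy=4,interpolation=cv2.INTER_CUBIC))
E
```

```text
(no output)
```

View pics/tc.png

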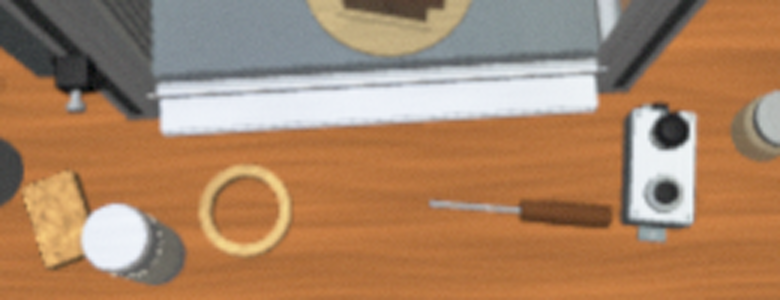

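View pics/sc.png

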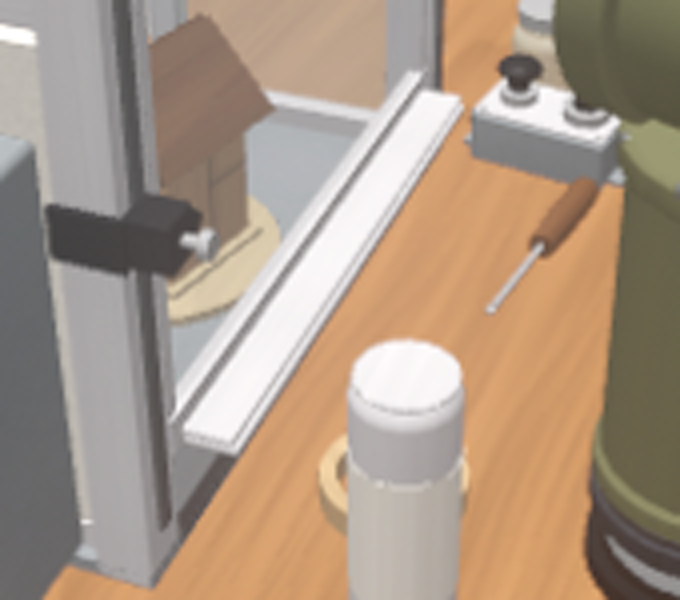

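The top crop shows the lip's front edge from (163,134) to (597,108), the start button at (663,190), the stop button at (670,130) and the pointer's screw tip at (76,106). In the side crop the clamp block spans about (125–205, 195–275) with the screw tip at (207,244); its nose faces away from that camera.

```bash
python3 - <<'E'
from h import *
np.set_printoptions(precision=4,suppress=True)
T=lambda u,v:(190+u/3-.33,165+v/3-.33)
S=lambda u,v:(220+u/4-.4,155+v/4-.4)
L=onz("top",T(163,134),.058);Rr=onz("top",T(597,107),.058)
print("lip L,R",L,Rr,np.linalg.norm(L-Rr))
print("lip tri L",tri(("top",T(163,134)),("side",S(236,447))))
yv=(L-Rr)[:2];yv/=np.linalg.norm(yv);xv=np.array([yv[1],-yv[0]])
mid=(L+Rr)[:2]/2; o=mid+.187*xv
print("mid",mid,"yaw",np.arctan2(xv[1],xv[0]),"origin",o)
st=onz("top",T(664,191),.068);sp=onz("top",T(670,130),.091)
print("start",st,"stop",sp,np.linalg.norm((st-sp)[:2]))
B=lambda p:np.r_[o+p[0]*xv+p[1]*yv,p[2]]
k,e=tri(("top",T(76,105)),("side",S(207,244)));print("knob",k,e,"booth",(k[:2]-o)@xv,(k[:2]-o)@yv)
for z in(.2,.22,.24,.26,.28):
    q=[B((x,y,z+dz)) for dz in(-.017,.017) for x,y in((-.18,.25),(-.18,.28),(-.15,.28))]
    print(z,[( (p-[220-.4,155-.4])*4).round().tolist() for p in proj("side",q)])
for n,p in dict(can=(135,235,.195),tape=(245,210,.012),drvtip=(432,204,.005),drvend=(610,215,.015)).items(): print(n,onz("top",T(*p[:2]),p[2]))
E
```

```text
lip L,R [0.6049 0.2931 0.058 ] [ 0.6221 -0.1764  0.058 ] 0.46982954615562206
lip tri L (array([0.5995, 0.2878, 0.0831]), np.float64(0.00033110566880276257))
mid [0.6135 0.0583] yaw 0.03663677185246181 origin [0.8003 0.0652]
start [ 0.5269 -0.2393  0.068 ] stop [ 0.5879 -0.2452  0.091 ] 0.06127622984225659
knob [0.5897 0.3283 0.2642] 0.001562696852526395 booth -0.2008944120888357 0.27069209144536677
0.2 [[195.0, 333.0], [172.0, 363.0], [125.0, 352.0], [191.0, 285.0], [168.0, 315.0], [120.0, 304.0]]
0.22 [[193.0, 305.0], [170.0, 335.0], [122.0, 324.0], [190.0, 257.0], [166.0, 286.0], [117.0, 275.0]]
0.24 [[191.0, 277.0], [168.0, 307.0], [119.0, 295.0], [188.0, 227.0], [164.0, 256.0], [114.0, 245.0]]
0.26 [[189.0, 248.0], [165.0, 277.0], [116.0, 266.0], [186.0, 197.0], [162.0, 225.0], [111.0, 215.0]]
0.28 [[187.0, 218.0], [163.0, 247.0], [113.0, 236.0], [184.0, 166.0], [159.0, 194.0], [109.0, 183.0]]
can [0.4812 0.2888 0.195 ]
tape [0.5266 0.2105 0.012 ]
drvtip [0.5286 0.0042 0.005 ]
drvend [ 0.5096 -0.1908  0.015 ]
```

Triangulation puts the lip's left top corner at z≈0.083, so the sash already stands about 25 mm up. The pointer's height is near 0.26. I'll press the button first: turn the tool, close the jaw, and go above the button. I need the move in tool axes.

```bash
cat >> h.py <<'E'
def go(P,Rt):
    s=get_state(); Rc=R.from_rotvec(s["tool_rot"])
    print("now",s["time"],s["position"].round(4),"tool axes\n",Rc.as_matrix().round(3),"\nq",s["joint_positions"].round(3),"F",s["ft_force"].round(2))
    if Rt is None: Rt=Rc
    print("xyz mm",(Rc.inv().apply(np.array(P)-s["position"])*1000).round(1),"dr",(Rc.inv()*Rt).as_rotvec().round(4))
    open("log.txt","a").write(repr([*s["joint_positions"],*s["position"],*s["tool_rot"]])+"\n")
E
python3 - <<'E'
from h import *
import bench
print([n for n in dir(bench) if not n.startswith("_")]); print(getattr(bench,"nose_length",None))
# tool x -> -X, y -> +Y, z down
go((.527,-.239,.2),R.from_matrix([[-1,0,0],[0,1,0],[0,0,-1]]))
T=lambda u,v:(190+u/3-.33,165+v/3-.33)
for z in(.08,.083,.086):
  L=onz("top",T(163,134),z);Rr=onz("top",T(597,107),z);print(z,L,Rr,np.linalg.norm(L-Rr))
E
grep -n nose_length *.txt *.md 2>/dev/null; ls
```

```text
['MotionError', 'calibration', 'close_job', 'get_image', 'get_state', 'nose_length']
0.017
now 0.15 [0.2731 0.5894 0.2387] tool axes
 [[-0.907  0.42  -0.001]
 [ 0.42   0.907 -0.001]
 [-0.    -0.001 -1.   ]] 
q [-1.123  0.322 -0.07   1.451  0.023  1.371 -0.057] F [-0.63 -0.69  0.36]
xyz mm [-578.5 -644.9   39.8] dr [-1.500e-03 -2.000e-04 -4.338e-01]
0.08 [0.60028776 0.28851178 0.08      ] [ 0.61717073 -0.17210226  0.08      ] 0.4609233367395789
0.083 [0.59966426 0.28788952 0.083     ] [ 0.61650274 -0.17151084  0.083     ] 0.4597088536373913
0.086 [0.59904075 0.28726727 0.086     ] [ 0.61583474 -0.17091943  0.086     ] 0.4584943705352036
h.py
log.txt
pics
```

Call:
send_rows(xyz=[[-13,-15,0],[-40,-45,0],[-67,-75,0],[-94,-105,0],[-121,-135,0],[-148,-165,0],[-175,-195,0],[-202,-225,0],[-229,-255,0],[-256,-285,0]], dr=[[0,0,-0.02],[0,0,-0.05],[0,0,-0.08],[0,0,-0.1],[0,0,-0.12],[0,0,-0.14],[0,0,-0.16],[0,0,-0.18],[0,0,-0.2],[0,0,-0.22]], jaw=0, grip_force=10)

```text
time: 0.98
position: [0.3858, 0.2215, 0.2395]
tool_rot: [-0.334, -3.124, -0.001]
ft_force: [1.4, -0.0, 0.5]
grip_width: 0.328
grip_force: 0.0
```

```bash
python3 - <<'E'
from h import *
go((.527,-.239,.2),R.from_matrix([[-1,0,0],[0,1,0],[0,0,-1]]))
E
```

```text
now 0.9833 [0.3858 0.2215 0.2395] tool axes
 [[-0.977  0.211  0.   ]
 [ 0.211  0.977  0.   ]
 [ 0.     0.    -1.   ]] 
q [-0.769 -0.125  0.174  1.935  0.022  1.33   0.756] F [ 1.42 -0.02  0.46]
xyz mm [-235.3 -420.3   39.3] dr [ 0.0004 -0.     -0.2127]
```

Call:
send_rows(xyz=[[-19,-33,0],[-38,-67,0],[-57,-101,0],[-76,-135,0],[-95,-169,0],[-114,-203,0],[-133,-237,0],[-152,-271,0],[-171,-305,0],[-190,-339,0]], dr=[[0,0,-0.02],[0,0,-0.05],[0,0,-0.08],[0,0,-0.1],[0,0,-0.12],[0,0,-0.14],[0,0,-0.16],[0,0,-0.18],[0,0,-0.2],[0,0,-0.213]])

```text
time: 1.82
position: [0.4995, -0.1498, 0.2397]
tool_rot: [-0.001, 3.141, 0.001]
ft_force: [1.1, 0.2, 0.4]
grip_width: 0.005
grip_force: 0.0
```

```bash
python3 - <<'E'
from h import *
go((.527,-.239,.14),R.from_matrix([[-1,0,0],[0,1,0],[0,0,-1]]))
s=get_state(); im=get_image("wrist")
c=calibration("wrist");H=c["hand_eye"];Rc=R.from_rotvec(s["tool_rot"]).as_matrix()
M=np.eye(4);M[:3,:3]=Rc;M[:3,3]=s["position"];W=np.linalg.inv(M@H)
p=cv2.projectPoints(np.array([[.527,-.239,.068],[.588,-.245,.091]]),cv2.Rodrigues(W[:3,:3])[0],W[:3,3],K(c),np.array([c["k1"],0,0,0,0.]))[0][:,0]
print(p); im=im.copy()
for q in p: cv2.drawMarker(im,tuple(int(a) for a in q),(255,0,0),0,12)
cv2.imwrite("pics/w1.png",im[:,:,::-1])
E
```

```text
now 1.8167 [ 0.4995 -0.1498  0.2397] tool axes
 [[-1.    -0.     0.001]
 [-0.     1.     0.001]
 [-0.001  0.001 -1.   ]] 
q [-0.436  0.038  0.7    1.79  -0.026  1.322  1.842] F [1.1  0.17 0.41]
xyz mm [-27.4 -89.3  99.7] dr [0.0005 0.0008 0.0004]
[[247.15971279 209.50757613]
 [240.24323033 266.67182454]]
```

View pics/w1.png

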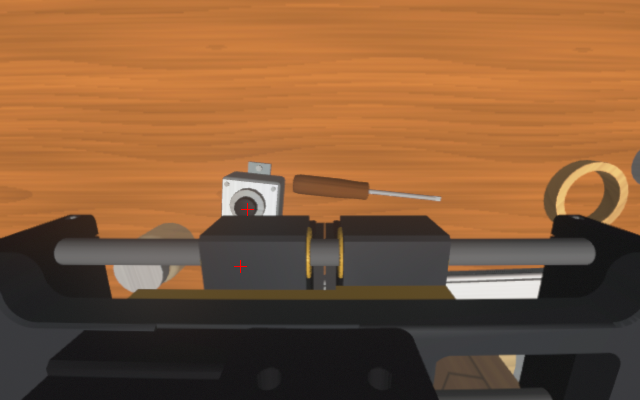

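The wrist picture shows the start button at about (246,204), against a predicted (247,209), so the estimate is within a few mm. I'll go above it and press.

Call:
send_rows(xyz=[[-6,-20,10],[-12,-45,30],[-18,-70,60],[-24,-85,90],[-26,-89,115],[-26,-89,130],[-26,-89,142],[-26,-89,149],[-26,-89,153],[-26,-89,156]], dr=[[0,0,0],[0,0,0],[0,0,0],[0,0,0],[0,0,0],[0,0,0],[0,0,0],[0,0,0],[0,0,0],[0,0,0]])

```text
time: 2.7
position: [0.5253, -0.2366, 0.084]
tool_rot: [-0.0, -3.141, -0.001]
ft_force: [-2.7, 0.9, 4.7]
grip_width: 0.007
grip_force: 2.3
```

```bash
python3 - <<'E'
from h import *
go((.525,-.239,.079),None)
E
```

```text
now 2.7 [ 0.5253 -0.2366  0.084 ] tool axes
 [[-1.     0.    -0.   ]
 [ 0.     1.     0.001]
 [ 0.     0.001 -1.   ]] 
q [-0.239  0.356  0.731  1.837 -0.272  1.052  2.169] F [-2.7   0.94  4.74]
xyz mm [ 0.3 -2.4  5. ] dr [0. 0. 0.]
```

Call:
send_rows(xyz=[[0,0,2],[0,0,4],[0,0,5],[0,0,6],[0,0,6],[0,0,6],[0,0,6],[0,0,6],[0,0,6],[0,0,6]], dr=[[0,0,0],[0,0,0],[0,0,0],[0,0,0],[0,0,0],[0,0,0],[0,0,0],[0,0,0],[0,0,0],[0,0,0]])

```text
time: 3.53
position: [0.5256, -0.2367, 0.0832]
tool_rot: [0.001, 3.14, 0.006]
ft_force: [-14.0, 6.9, 34.3]
grip_width: 0.007
grip_force: 17.2
```

```bash
python3 - <<'E'
from h import *
a=get_image("wrist")[120:280,170:430]; b=get_image("side")[150:220,310:420]
a=cv2.resize(a,(780,480),interpolation=cv2.INTER_CUBIC)[:, :480]; b=cv2.resize(b,(320,204),interpolation=cv2.INTER_CUBIC)
o=np.zeros((480,800,3),np.uint8);o[:,:480]=a;o[:204,480:]=b
t=get_image("top")[180:250,370:450];o[210:480,480:788]=cv2.resize(t,(308,270),interpolation=cv2.INTER_CUBIC)
cv2.imwrite("pics/p1.png",o[:,:,::-1])
E
```

```text
(no output)
```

View pics/p1.png

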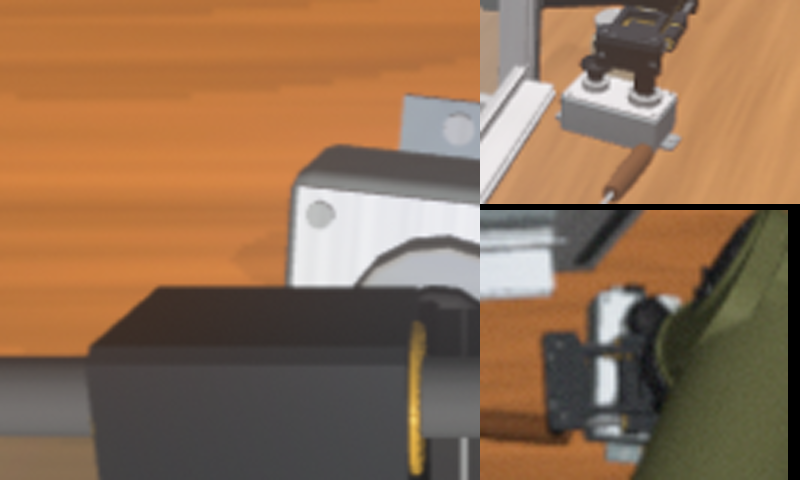

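The closed fingers seat on the button but stop hard at tip z≈0.066, most likely with their 30 mm width on the wide steel bezel. I'll retreat, tilt the tool sideways, and press with one finger's 19 mm edge.

Call:
send_rows(xyz=[[0,-1,-10],[0,-3,-25],[0,-5,-30],[0,-8,-30],[0,-8,-30],[0,-8,-25],[0,-8,-20],[0,-8,-15],[0,-8,-12],[0,-8,-12]], dr=[[0,0,0],[0.1,0,0],[0.21,0,0],[0.32,0,0],[0.44,0,0],[0.44,0,0],[0.44,0,0],[0.44,0,0],[0.44,0,0],[0.44,0,0]])

```text
time: 4.52
position: [0.525, -0.247, 0.0896]
tool_rot: [-0.007, -3.066, 0.684]
ft_force: [0.7, 1.9, 1.9]
grip_width: 0.009
grip_force: 1.1
```

```bash
python3 - <<'E'
from h import *
go((.525,-.245,.083),None)
E
```

```text
now 4.5167 [ 0.525  -0.247   0.0896] tool axes
 [[-1.     0.005 -0.001]
 [ 0.005  0.905 -0.425]
 [-0.001 -0.425 -0.905]] 
q [-0.616  0.334  0.863  1.963  0.231  0.877  1.632] F [0.69 1.89 1.86]
xyz mm [-0.   4.6  5.1] dr [0. 0. 0.]
```

Call:
send_rows(xyz=[[0,0.4,0.9],[0,0.9,1.8],[0,1.3,2.7],[0,1.7,3.6],[0,2.1,4.5],[0,2.5,5.4],[0,2.7,5.9],[0,2.7,5.9],[0,2.7,5.9],[0,2.7,5.9]], dr=[[0,0,0],[0,0,0],[0,0,0],[0,0,0],[0,0,0],[0,0,0],[0,0,0],[0,0,0],[0,0,0],[0,0,0]])

```text
time: 5.35
position: [0.5253, -0.2468, 0.0847]
tool_rot: [-0.003, -3.064, 0.689]
ft_force: [-5.1, -0.5, 14.2]
grip_width: 0.006
grip_force: 7.3
```

```bash
python3 - <<'E'
from h import *
go((.525,-.245,.080),None)
E
```

```text
now 5.35 [ 0.5253 -0.2468  0.0847] tool axes
 [[-1.     0.002 -0.001]
 [ 0.002  0.904 -0.428]
 [ 0.    -0.428 -0.904]] 
q [-0.614  0.344  0.86   1.966  0.229  0.867  1.631] F [-5.13 -0.52 14.2 ]
xyz mm [0.3 3.6 3.5] dr [0. 0. 0.]
```

Call:
send_rows(xyz=[[0,-0.4,-0.9],[0,-0.6,-1.4],[0,-0.6,-1.4],[0,-0.6,-1.4],[0,-0.6,-1.4],[0,-0.6,-1.4],[0,-0.6,-1.4],[0,-0.6,-1.4],[0,-0.6,-1.4],[0,-0.6,-1.4]], dr=[[0,0,0],[0,0,0],[0,0,0],[0,0,0],[0,0,0],[0,0,0],[0,0,0],[0,0,0],[0,0,0],[0,0,0]])

```text
time: 6.18
position: [0.5254, -0.246, 0.0851]
tool_rot: [-0.002, -3.065, 0.687]
ft_force: [-1.2, -3.9, 5.2]
grip_width: 0.0
grip_force: 3.0
```

Call:
send_rows(xyz=[[0,-0.4,-0.9],[0,-0.6,-1.4],[0,-0.6,-1.4],[0,-0.6,-1.4],[0,-0.6,-1.4],[0,-0.6,-1.4],[0,-0.6,-1.4],[0,-0.6,-1.4],[0,-0.6,-1.4],[0,-0.6,-1.4]], dr=[[0,0,0],[0,0,0],[0,0,0],[0,0,0],[0,0,0],[0,0,0],[0,0,0],[0,0,0],[0,0,0],[0,0,0]])

```text
time: 7.02
position: [0.5256, -0.245, 0.0862]
tool_rot: [0.001, 3.066, -0.685]
ft_force: [-0.5, -3.4, 4.1]
grip_width: 0.011
grip_force: 2.1
```

Call:
send_rows(xyz=[[0,-0.4,-0.9],[0,-0.6,-1.4],[0,-0.6,-1.4],[0,-0.6,-1.4],[0,-0.6,-1.4],[0,-0.6,-1.4],[0,-0.6,-1.4],[0,-0.6,-1.4],[0,-0.6,-1.4],[0,-0.6,-1.4]], dr=[[0,0,0],[0,0,0],[0,0,0],[0,0,0],[0,0,0],[0,0,0],[0,0,0],[0,0,0],[0,0,0],[0,0,0]])

```text
time: 7.85
position: [0.5255, -0.2447, 0.0876]
tool_rot: [0.001, 3.066, -0.685]
ft_force: [0.1, -2.2, 3.7]
grip_width: 0.006
grip_force: 1.7
```

Call:
send_rows(xyz=[[0,-0.4,-0.9],[0,-0.6,-1.4],[0,-0.6,-1.4],[0,-0.6,-1.4],[0,-0.6,-1.4],[0,-0.6,-1.4],[0,-0.6,-1.4],[0,-0.6,-1.4],[0,-0.6,-1.4],[0,-0.6,-1.4]], dr=[[0,0,0],[0,0,0],[0,0,0],[0,0,0],[0,0,0],[0,0,0],[0,0,0],[0,0,0],[0,0,0],[0,0,0]])

```text
time: 8.68
position: [0.5255, -0.2447, 0.0891]
tool_rot: [-0.001, -3.066, 0.685]
ft_force: [1.4, -0.3, 2.6]
grip_width: 0.004
grip_force: 1.2
```

The force fell linearly (5.2, 4.1, 3.7, 2.6 N) over the last 4 mm of the lift. The hard stop was therefore the button's end of travel, and it was fully pressed. Next I'll raise the tool, then fit the arm's kinematics from the log so I can plan a forward-pointing pose under the lip.

Call:
send_rows(xyz=[[0,-8,-18],[0,-22,-46],[0,-40,-80],[0,-55,-115],[0,-70,-150],[0,-78,-165],[0,-78,-165],[0,-78,-165],[0,-78,-165],[0,-78,-165]], dr=[[0,0,0],[0,0,0],[0,0,0],[0,0,0],[0,0,0],[-0.11,0,0],[-0.22,0,0],[-0.33,0,0],[-0.44,0,0],[-0.44,0,0]])

```text
time: 9.52
position: [0.523, -0.2507, 0.2718]
tool_rot: [-0.018, -3.141, -0.003]
ft_force: [-1.7, -1.3, -0.1]
grip_width: 0.008
grip_force: 0.0
```

```bash
cat > fk.py <<'E'
from h import *
import itertools
from numpy import array
def chain(q,sg):
    r=R.identity(); out=[]
    for i,(a,s) in enumerate(zip("zyzyzyz",sg)):
        r=r*R.from_euler(a,s*q[i]); out.append(r.as_matrix())
    return out
E
python3 - <<'E'
from fk import *
go((.45,0,.3),None)
D=[eval(l,{"np":np}) if "np" in l else eval(l) for l in open("log.txt")]
D=np.array(D,float); Q,P,V=D[:,:7],D[:,7:10],D[:,10:]
res=[]
for sg in itertools.product([1,-1],repeat=7):
    r0=[R.from_matrix(chain(q,sg)[-1]).inv()*R.from_rotvec(v) for q,v in zip(Q,V)]
    m=R.concatenate(r0).mean(); e=max((m.inv()*r).magnitude() for r in r0)
    res.append((e,sg,m.as_matrix().round(3).tolist()))
res.sort(key=lambda t:t[0])
for t in res[:4]:
    e,sg,m=t
    A=[];b=[]
    for q,p in zip(Q,P):
        c=[np.eye(3)]+chain(q,sg)
        # offsets: base z; after q2 (x,z) ; after q4 (x,z); after q6 (x,z)
        A.append(np.c_[c[0][:,2],c[2][:,[0,2]],c[4][:,[0,2]],c[6][:,[0,2]]]); b.append(p)
    A=np.vstack(A);b=np.hstack(b); x,_,rk,_=np.linalg.lstsq(A,b,rcond=1e-4)
    print(e,sg,m,"off",x.round(4),rk,"res",abs(A@x-b).max())
E
```

```text
now 9.5167 [ 0.523  -0.2507  0.2718] tool axes
 [[-1.     0.011 -0.   ]
 [ 0.011  1.     0.002]
 [ 0.     0.002 -1.   ]] 
q [-0.426  0.224  0.971  1.611 -0.188  1.407  2.124] F [-1.73 -1.33 -0.12]
xyz mm [ 75.9 249.9 -27.8] dr [0. 0. 0.]
9.461091683634296e-16 (-1, 1, -1, 1, -1, 1, -1) [[0.0, -1.0, -0.0], [1.0, 0.0, -0.0], [0.0, -0.0, 1.0]] off [ 0.248  -0.0296  0.4652 -0.0106  0.5235 -0.0174  0.3588] 7 res 0.025600552168331264
0.40509773832662743 (-1, -1, -1, -1, 1, -1, -1) [[0.022, -0.968, 0.25], [0.999, 0.032, 0.033], [-0.04, 0.249, 0.968]] off [ 0.3052 -0.0679 -0.3585  0.2262  0.1487 -0.7715 -0.0977] 7 res 0.11220433227889012
0.5313660179930186 (-1, 1, -1, 1, 1, 1, -1) [[0.038, -0.999, -0.005], [0.997, 0.039, -0.072], [0.072, -0.002, 0.997]] off [-0.1833 -0.128   0.3267 -0.0389  0.5058 -0.1335 -0.1657] 7 res 0.05752944478168778
0.5901622314109284 (-1, 1, -1, -1, 1, 1, 1) [[-0.032, 0.998, 0.058], [0.909, 0.005, 0.416], [0.415, 0.066, -0.907]] off [ 0.2231  0.0345 -0.2962  0.4029 -1.2385 -0.7094  0.0831] 7 res 0.2214702979185096
```

```bash
python3 - <<'E'
from fk import *
D=np.array([eval(l) for l in open("log.txt")],float); Q,P=D[:,:7],D[:,7:10]
sg=(-1,1,-1,1,-1,1,-1)
names=["0z","1x","1y","2x","2z","3x","3y","4x","4z","5x","5y","6x","6z"]
def Am(q):
    c=[np.eye(3)]+chain(q,sg); return np.column_stack([c[int(n[0])][:,"xyz".index(n[1])] for n in names])
A=np.vstack([Am(q) for q in Q]); b=P.ravel()
for k in (2,3):
  best=[]
  for S in itertools.combinations([n for n in names if n not in("0z","2z","4z","6z")],k):
    I=[names.index(n) for n in ("0z","2z","4z","6z")+S]
    x=np.linalg.lstsq(A[:,I],b,rcond=None)[0]; best.append((abs(A[:,I]@x-b).max(),S,x.round(4)))
  best.sort(key=lambda t:t[0]); print(*best[:4],sep="\n")
E
```

```text
(np.float64(7.783987848830609e-05), ('1y', '3y'), array([ 0.2495,  0.4678,  0.5131,  0.3517, -0.0156, -0.0109]))
(np.float64(0.0021064974873397924), ('1y', '5y'), array([ 0.2523,  0.4647,  0.5129,  0.3514, -0.0168, -0.0095]))
(np.float64(0.005363366128442348), ('1y', '2x'), array([ 0.256 ,  0.4618,  0.5127,  0.352 , -0.0242, -0.0043]))
(np.float64(0.005713623789518452), ('1x', '1y'), array([ 0.2575,  0.4615,  0.512 ,  0.3527, -0.0035, -0.0244]))
(np.float64(5.551115123125783e-16), ('1y', '3y', '5y'), array([ 2.495e-01,  4.678e-01,  5.131e-01,  3.517e-01, -1.560e-02,
       -1.060e-02, -4.000e-04]))
(np.float64(7.78079202274351e-05), ('1y', '3y', '4x'), array([ 0.2495,  0.4678,  0.5131,  0.3517, -0.0156, -0.0109, -0.    ]))
(np.float64(7.801613525022788e-05), ('1y', '2x', '3y'), array([ 0.2495,  0.4678,  0.5131,  0.3517, -0.0156,  0.    , -0.0109]))
(np.float64(7.870654152085377e-05), ('1y', '3y', '5x'), array([ 0.2495,  0.4678,  0.5131,  0.3517, -0.0156, -0.0109, -0.    ]))
```

```bash
cat >> fk.py <<'E'
from scipy.optimize import least_squares
sg=(-1,1,-1,1,-1,1,-1); R0=np.array([[0,-1,0],[1,0,0],[0,0,1.]])
lo=np.array([-2.86,-.3,-1.38,.06,-1.56,.09,-2.69]);hi=np.array([2.86,2.09,1.24,2.45,4.7,2.05,2.69])
def fk(q):
    c=chain(q,sg)
    return np.array([0,0,.2495])-.0156*c[0][:,1]+.4678*c[1][:,2]-.0109*c[2][:,1]+.5131*c[3][:,2]+.3517*c[5][:,2], c[6]@R0
def ik(p,M,q0,m=.03,reg=.003):
    f=lambda q:(lambda a:np.r_[(a[0]-p)*10,(R.from_matrix(M.T@a[1]).as_rotvec())*3,reg*(q-q0)])(fk(q))
    s=least_squares(f,np.clip(q0,lo+m+1e-6,hi-m-1e-6),bounds=(lo+m,hi-m),max_nfev=80); e=np.linalg.norm(f(s.x)[:6]); return s.x,e
def tool(phi,psi,up=1):
    z=np.array([np.cos(phi)*np.cos(psi),np.cos(phi)*np.sin(psi),-np.sin(phi)])
    y=np.array([np.sin(psi),-np.cos(psi),0])*-up if up<0 else np.array([np.sin(psi),-np.cos(psi),0.])
    y=y*(1 if up>0 else 1)
    x=np.cross(y,z)
    return np.column_stack([x,y,z])   # up=1: x has +z?; checked by printing
E
cat > srch.py <<'E'
from fk import *
from multiprocessing import Pool
rng=np.random.default_rng(0)
print("up=1 x",tool(.4,0,1)[:,0],"up=-1 x",tool(.4,0,-1)[:,0])
def job(a):
    phi,psi,yp,up=a; M=tool(np.radians(phi),np.radians(psi),up)
    xl=.608+.0366*(.057-yp)*1
    r=np.random.default_rng(1); best=None
    for k in range(14):
        q0=r.uniform(lo+.05,hi-.05)
        q,e=ik(np.array([xl,yp,.05]),M,q0,reg=1e-4)
        if e>1e-2: continue
        qs=[q];ok=True
        for z in(.1,.15,.2,.25):
            q2,e=ik(np.array([xl,yp,z]),M,qs[-1]); 
            if e>1.5e-2: ok=False;break
            qs.append(q2)
        if ok: return (phi,psi,yp,up,qs[0].round(2).tolist(),qs[-1].round(2).tolist())
    return None
G=[(phi,psi,yp,up) for phi in(20,30,38,45) for psi in(-15,0,15) for yp in(.06,-.06,-.13) for up in(1,-1)]
with Pool() as p:
    for r in p.imap(job,G):
        if r: print(*r)
E
time OMP_NUM_THREADS=1 timeout 500 python3 srch.py; nproc
```

```text
up=1 x [0.38941834 0.         0.92106099] up=-1 x [0.38941834 0.         0.92106099]
20 15 -0.13 1 [0.76, 0.5, -0.2, 2.36, 4.08, 0.96, 1.38] [0.78, -0.02, -0.22, 2.33, 4.45, 0.79, 0.71]
20 15 -0.13 -1 [0.76, 0.5, -0.2, 2.36, 4.08, 0.96, 1.38] [0.78, -0.02, -0.22, 2.33, 4.45, 0.79, 0.71]
30 0 -0.13 1 [1.51, 0.75, -1.23, 2.42, 3.0, 0.51, 2.47] [1.32, -0.27, -0.89, 2.33, 4.53, 0.5, 0.24]
30 0 -0.13 -1 [1.51, 0.75, -1.23, 2.42, 3.0, 0.51, 2.47] [1.32, -0.27, -0.89, 2.33, 4.53, 0.5, 0.24]
30 15 -0.06 1 [1.56, 0.86, -1.28, 2.39, 3.17, 0.31, 2.55] [1.47, -0.27, -1.02, 2.3, 4.62, 0.75, 0.3]
30 15 -0.06 -1 [1.56, 0.86, -1.28, 2.39, 3.17, 0.31, 2.55] [1.47, -0.27, -1.02, 2.3, 4.62, 0.75, 0.3]
30 15 -0.13 1 [1.45, 0.6, -0.99, 2.32, 4.15, 0.38, 1.48] [1.98, -0.25, -1.34, 2.23, 4.67, 0.91, 0.35]
30 15 -0.13 -1 [1.45, 0.6, -0.99, 2.32, 4.15, 0.38, 1.48] [1.98, -0.25, -1.34, 2.23, 4.67, 0.91, 0.35]
45 15 -0.06 1 [1.47, 0.59, -1.32, 2.29, 1.6, 0.12, -2.46] [1.45, -0.27, -1.04, 2.13, -1.09, 0.74, -0.26]
45 15 -0.06 -1 [1.47, 0.59, -1.32, 2.29, 1.6, 0.12, -2.46] [1.45, -0.27, -1.04, 2.13, -1.09, 0.74, -0.26]
45 15 -0.13 1 [0.98, 0.29, -0.6, 2.23, -1.45, 0.33, 0.48] [0.96, -0.09, -0.52, 2.08, -0.89, 0.68, -0.29]
45 15 -0.13 -1 [0.98, 0.29, -0.6, 2.23, -1.45, 0.33, 0.48] [0.96, -0.09, -0.52, 2.08, -0.89, 0.68, -0.29]
4
real	0m25.840s
user	1m38.972s
sys	0m0.206s
```

The forward kinematics fits exactly. The joint limits allow a pitch of about 57° below horizontal under the lip (fully flat isn't reachable), which is good enough to lift the lip's lower edge. I'll move to stage in front of the lip at y≈0.08 and pitch the tool.

Call:
send_rows(xyz=[[4,20,0],[8,55,0],[12,92,0],[18,130,5],[24,168,12],[30,206,20],[34,244,30],[38,280,40],[41,310,50],[43,331,60]], dr=[[0,0,0],[0,-0.06,0],[0,-0.13,0],[0,-0.2,0],[0,-0.27,0],[0,-0.34,0],[0,-0.4,0],[0,-0.46,0],[0,-0.52,0],[0,-0.58,0]])

```text
time: 10.35
position: [0.5093, -0.0008, 0.244]
tool_rot: [-0.013, 2.688, 0.007]
ft_force: [0.6, 0.6, 0.9]
grip_width: 0.005
grip_force: 0.0
```

```bash
python3 - <<'E'
from fk import *
M=tool(np.radians(57),0)@np.diag([-1,-1,1.])
go((.555,.08,.047),R.from_matrix(M))
q=get_state()["joint_positions"]
for p in((.5,.08,.12),(.555,.08,.047),(.6,.08,.045),(.6,.08,.06),(.6,.08,.12),(.6,.08,.18),(.6,.08,.25)):
    q,e=ik(np.array(p),M,q); print(p,q.round(2),round(e,4))
E
```

```text
now 10.35 [ 0.5093 -0.0008  0.244 ] tool axes
 [[-0.899 -0.01   0.438]
 [-0.008  1.     0.007]
 [-0.438  0.003 -0.899]] 
q [ 0.073 -0.302 -0.114  2.14  -0.028  0.848  1.551] F [0.62 0.64 0.89]
xyz mm [ 44.6  79.8 197.6] dr [ 0.0073 -0.122   0.0077]
(0.5, 0.08, 0.12) [ 0.13 -0.23 -0.43  2.39  0.18  0.42  1.11] 0.0
(0.555, 0.08, 0.047) [ 0.04  0.06 -0.33  2.33  0.73  0.26  0.62] 0.0
(0.6, 0.08, 0.045) [ 0.04  0.15 -0.31  2.24  0.76  0.27  0.63] 0.0
(0.6, 0.08, 0.06) [ 0.08  0.12 -0.34  2.23  0.66  0.29  0.73] 0.0
(0.6, 0.08, 0.12) [ 0.09  0.01 -0.35  2.19  0.37  0.4   1.01] 0.0
(0.6, 0.08, 0.18) [ 0.08 -0.07 -0.32  2.13  0.22  0.53  1.16] 0.0
(0.6, 0.08, 0.25) [ 0.07 -0.14 -0.3   2.04  0.14  0.68  1.25] 0.0
```

Call:
send_rows(xyz=[[0,5,12],[0,10,24],[1,15,36],[2,20,46],[3,25,54],[4,30,60],[5,35,64],[6,40,66],[6,40,66],[6,40,66]], dr=[[0,0,0],[0,-0.01,0],[0,-0.02,0],[0,-0.03,0],[0,-0.04,0],[0,-0.05,0],[0,-0.06,0],[0,-0.06,0],[0,-0.06,0],[0,-0.06,0]])

```text
time: 11.18
position: [0.5319, 0.0388, 0.1819]
tool_rot: [-0.011, 2.631, 0.009]
ft_force: [1.1, 0.2, 0.6]
grip_width: 0.007
grip_force: 0.0
```

```bash
python3 - <<'E'
from fk import *
M=tool(np.radians(57),0)@np.diag([-1,-1,1.])
go((.555,.08,.047),R.from_matrix(M))
E
```

```text
now 11.1833 [0.5319 0.0388 0.1819] tool axes
 [[-0.872 -0.01   0.489]
 [-0.006  1.     0.009]
 [-0.489  0.004 -0.872]] 
q [ 0.058 -0.22  -0.205  2.225  0.037  0.626  1.401] F [1.09 0.23 0.62]
xyz mm [ 45.5  40.4 129.4] dr [ 0.0088 -0.0654  0.0062]
```

Call:
send_rows(xyz=[[5,5,12],[11,10,30],[17,15,48],[23,20,66],[29,25,84],[35,31,100],[40,36,114],[44,39,124],[46,40,129],[46,40,129]], dr=[[0,0,0],[0,-0.01,0],[0,-0.02,0],[0,-0.03,0],[0,-0.04,0],[0,-0.05,0],[0,-0.06,0],[0,-0.065,0],[0,-0.065,0],[0,-0.065,0]])

```text
time: 12.02
position: [0.5541, 0.0789, 0.0458]
tool_rot: [-0.01, 2.568, 0.009]
ft_force: [-1.0, 0.1, 0.1]
grip_width: 0.004
grip_force: 0.0
```

```bash
python3 - <<'E'
from fk import *
go((.6,.08,.045),None)
a=get_image("wrist"); b=get_image("side")[155:305,220:390]
o=np.zeros((400,800,3),np.uint8);o[:,:400]=cv2.resize(a,(400,250))[0:1].repeat(400,0)*0
o[:250,:400]=cv2.resize(a,(400,250),interpolation=cv2.INTER_AREA);o[:353,400:]=cv2.resize(b,(400,353),interpolation=cv2.INTER_CUBIC)
cv2.imwrite("pics/l1.png",o[:,:,::-1])
E
```

```text
now 12.0167 [0.5541 0.0789 0.0458] tool axes
 [[-0.84  -0.009  0.542]
 [-0.005  1.     0.008]
 [-0.543  0.004 -0.84 ]] 
q [ 0.072  0.058 -0.352  2.337  0.701  0.248  0.664] F [-1.01  0.07  0.07]
xyz mm [-38.1   0.7  25.6] dr [0. 0. 0.]
```

View pics/l1.png

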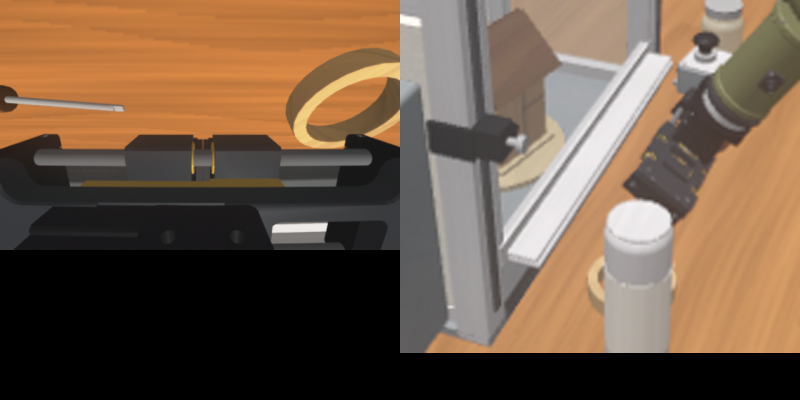

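The picture shows the gripper low in front of the lip, clear of the can and the tape. I'll slide the fingertips under the lip.

Call:
send_rows(xyz=[[-4,0,3],[-8,0,5],[-13,0,8],[-18,0,12],[-23,0,15],[-28,0,18],[-32,0,21],[-36,0,23],[-38,0,25],[-38,0,25]], dr=[[0,0,0],[0,0,0],[0,0,0],[0,0,0],[0,0,0],[0,0,0],[0,0,0],[0,0,0],[0,0,0],[0,0,0]])

```text
time: 12.95
position: [0.6007, 0.0793, 0.0467]
tool_rot: [-0.008, 2.566, 0.01]
ft_force: [-0.1, -0.3, 0.6]
grip_width: 0.004
grip_force: 0.0
```

Call:
send_rows(xyz=[[-1,0,-2],[-3,0,-4],[-4,0,-6],[-5,0,-8],[-7,0,-10],[-8,0,-12],[-9,0,-14],[-11,0,-17],[-12,0,-19],[-14,0,-21]], dr=[[0,0,0],[0,0,0],[0,0,0],[0,0,0],[0,0,0],[0,0,0],[0,0,0],[0,0,0],[0,0,0],[0,0,0]])

```text
time: 13.78
position: [0.5989, 0.0788, 0.0708]
tool_rot: [-0.008, 2.569, 0.008]
ft_force: [-5.0, -0.4, -2.0]
grip_width: 0.006
grip_force: 2.7
```

```bash
python3 - <<'E'
from fk import *
go((.6,.08,.12),None)
E
```

```text
now 13.7833 [0.5989 0.0788 0.0708] tool axes
 [[-0.841 -0.008  0.542]
 [-0.004  1.     0.008]
 [-0.542  0.004 -0.841]] 
q [ 0.134  0.101 -0.392  2.224  0.564  0.308  0.837] F [-4.97 -0.43 -2.05]
xyz mm [-27.5   1.4 -40.7] dr [0. 0. 0.]
```

Call:
send_rows(xyz=[[-3,0,-5],[-7,0,-10],[-10,0,-15],[-13,0,-20],[-16,0,-25],[-19,0,-30],[-22,0,-35],[-26,0,-40],[-29,0,-45],[-32,0,-50]], dr=[[0,0,0],[0,0,0],[0,0,0],[0,0,0],[0,0,0],[0,0,0],[0,0,0],[0,0,0],[0,0,0],[0,0,0]])

```text
time: 14.62
position: [0.5988, 0.0787, 0.1306]
tool_rot: [-0.009, 2.569, 0.009]
ft_force: [-4.6, -0.7, -2.8]
grip_width: 0.007
grip_force: 2.8
```

```bash
python3 - <<'E'
from fk import *
go((.6,.08,.22),None)
b=get_image("side")[155:305,220:390]
t=get_image("top")[165:265,190:450]
o=np.zeros((600,800,3),np.uint8);o[:353,:400]=cv2.resize(b,(400,353),interpolation=cv2.INTER_CUBIC);o[360:590,200:798]=cv2.resize(t,(598,230),interpolation=cv2.INTER_CUBIC)
cv2.imwrite("pics/l2.png",o[:,:,::-1])
E
```

```text
now 14.6167 [0.5988 0.0787 0.1306] tool axes
 [[-0.841 -0.008  0.542]
 [-0.004  1.     0.008]
 [-0.542  0.004 -0.841]] 
q [ 0.185 -0.003 -0.429  2.177  0.3    0.424  1.094] F [-4.56 -0.65 -2.82]
xyz mm [-49.4   1.7 -74.5] dr [0. 0. 0.]
```

View pics/l2.png

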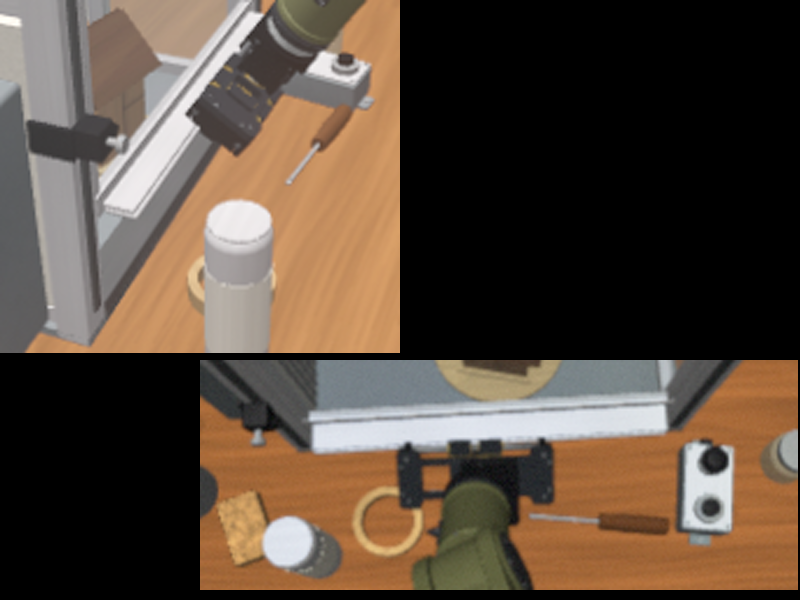

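The sash is rising with the fingertips: the lip's left end is at side-crop (137,213) and top-crop (313,92). I'll compute the lip and pointer heights.

```bash
python3 - <<'E'
from fk import *
np.set_printoptions(precision=4,suppress=True)
print("lip now",tri(("side",(220+137/2.353,155+213/2.353)),("top",(190+113/2.3,165+92/2.3))))
L=np.array([.5997,.2879]);Rr=np.array([.6165,-.1715]);yv=(L-Rr)/np.linalg.norm(L-Rr);xv=np.array([yv[1],-yv[0]]);o=(L+Rr)/2+.187*xv
B=lambda p:np.r_[o+p[0]*xv+p[1]*yv,p[2]]
print("origin",o)
# refit lip corner check at old pic
c=lambda p:((p-[219.6,154.6])*4).round()
print("old lip corner side pred",c(proj("side",[B((-.187,.23,.083)),B((-.149,.23,.083))])))
print("post foot front corners",c(proj("side",[B((-.15,.285,0)),B((-.15,.245,0))])))
for z in(.25,.257,.264):
    print(z);print(np.c_[[ (x,y,dz) for dz in(-.017,.017) for x in(-.18,-.15) for y in(.25,.28)],c(proj("side",[B((x,y,z+dz)) for dz in(-.017,.017) for x in(-.18,-.15) for y in(.25,.28)]))])
    print("top view front corners",((proj("top",[B((x,y,z+.017)) for x in(-.18,-.15) for y in(.25,.28)])-[189.67,164.67])*3).round().tolist())
im=cv2.imread("pics/side0.png")[195:240,245:285]
cv2.imwrite("pics/cl.png",np.hstack([cv2.resize(im,(400,450),interpolation=cv2.INTER_CUBIC),cv2.resize(cv2.imread("pics/top0.png")[175:220,200:240],(400,450),interpolation=cv2.INTER_CUBIC)]))
E
```

```text
lip now (array([0.5982, 0.2885, 0.1501]), np.float64(0.002295143969107828))
origin [0.795 0.065]
old lip corner side pred [[235. 447.]
 [180. 433.]]
post foot front corners [[151. 588.]
 [179. 545.]]
0.25
[[ -0.18    0.25   -0.017 199.    264.   ]
 [ -0.18    0.28   -0.017 175.    294.   ]
 [ -0.15    0.25   -0.017 150.    254.   ]
 [ -0.15    0.28   -0.017 126.    283.   ]
 [ -0.18    0.25    0.017 195.    214.   ]
 [ -0.18    0.28    0.017 172.    243.   ]
 [ -0.15    0.25    0.017 146.    203.   ]
 [ -0.15    0.28    0.017 122.    232.   ]]
top view front corners [[99.0, 87.0], [65.0, 89.0], [98.0, 54.0], [65.0, 56.0]]
0.257
[[ -0.18    0.25   -0.017 198.    254.   ]
 [ -0.18    0.28   -0.017 175.    284.   ]
 [ -0.15    0.25   -0.017 150.    243.   ]
 [ -0.15    0.28   -0.017 125.    272.   ]
 [ -0.18    0.25    0.017 195.    203.   ]
 [ -0.18    0.28    0.017 171.    232.   ]
 [ -0.15    0.25    0.017 146.    193.   ]
 [ -0.15    0.28    0.017 121.    221.   ]]
top view front corners [[96.0, 85.0], [63.0, 87.0], [96.0, 52.0], [63.0, 54.0]]
0.264
[[ -0.18    0.25   -0.017 197.    244.   ]
 [ -0.18    0.28   -0.017 174.    273.   ]
 [ -0.15    0.25   -0.017 149.    233.   ]
 [ -0.15    0.28   -0.017 124.    262.   ]
 [ -0.18    0.25    0.017 194.    193.   ]
 [ -0.18    0.28    0.017 170.    221.   ]
 [ -0.15    0.25    0.017 145.    182.   ]
 [ -0.15    0.28    0.017 120.    210.   ]]
top view front corners [[94.0, 83.0], [60.0, 85.0], [94.0, 50.0], [61.0, 52.0]]
```

View pics/cl.png

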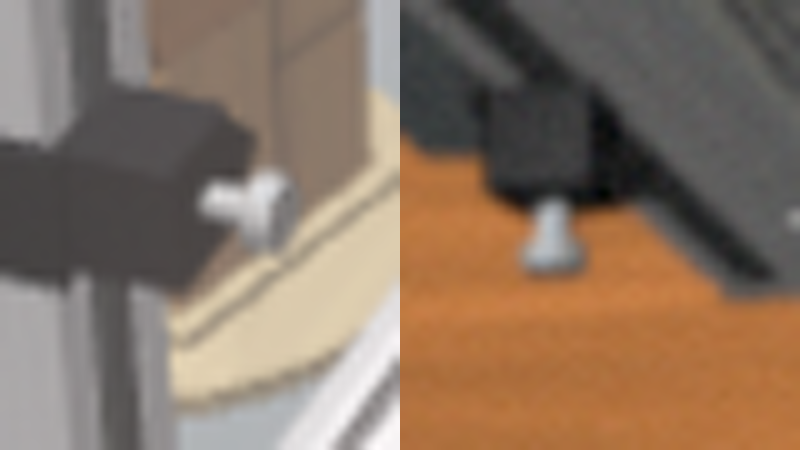

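The booth model matches the picture, and fitting the clamp's corners gives a pointer height of about 0.259. The lip's middle now stands at about 0.144 with the TCP at 0.131, so I'll raise the TCP by about 112 mm, slowing at the end.

Call:
send_rows(xyz=[[-6,0,-9],[-13,0,-20],[-20,0,-31],[-27,0,-42],[-34,0,-53],[-41,0,-64],[-48,0,-74],[-53,0,-82],[-56,0,-87],[-58,0,-90]], dr=[[0,0,0],[0,0,0],[0,0,0],[0,0,0],[0,0,0],[0,0,0],[0,0,0],[0,0,0],[0,0,0],[0,0,0]])

```text
time: 15.55
position: [0.5982, 0.0784, 0.2382]
tool_rot: [-0.009, 2.57, 0.009]
ft_force: [-7.2, -0.6, -3.4]
grip_width: 0.006
grip_force: 3.9
```

```bash
python3 - <<'E'
from fk import *
go((.6,.08,.246),None)
b=get_image("side"); t=get_image("top")
o=np.zeros((600,800,3),np.uint8)
o[:,:400]=cv2.resize(b[190:250,245:285],(400,600),interpolation=cv2.INTER_CUBIC)
o[:400,400:]=cv2.resize(t[175:215,200:240],(400,400),interpolation=cv2.INTER_CUBIC)
cv2.imwrite("pics/l3.png",o[:,:,::-1])
E
```

```text
now 15.55 [0.5982 0.0784 0.2382] tool axes
 [[-0.841 -0.008  0.541]
 [-0.005  1.     0.008]
 [-0.541  0.004 -0.841]] 
q [ 0.18  -0.139 -0.391  2.057  0.098  0.654  1.294] F [-7.2  -0.56 -3.39]
xyz mm [-5.7  1.6 -5.6] dr [0. 0. 0.]
```

View pics/l3.png

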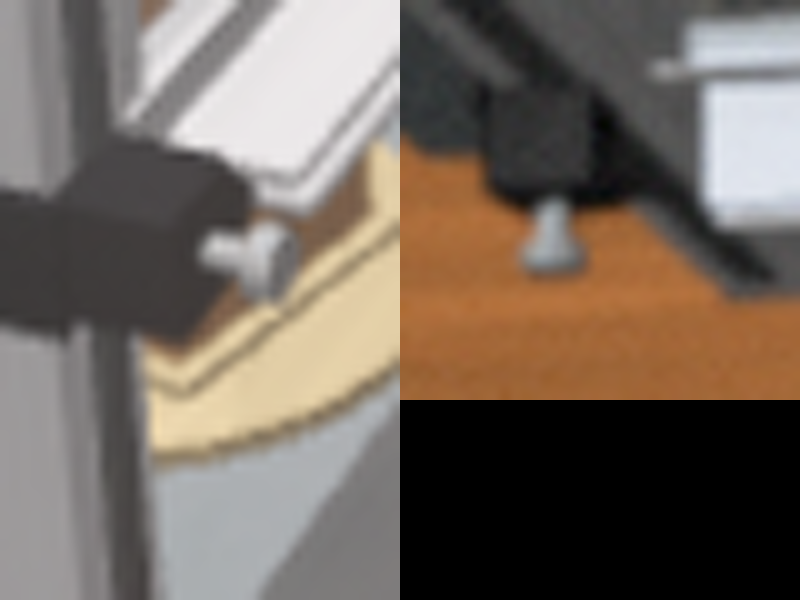

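The lip's front left corner appears at (298,187) top and (300,212) bottom in the enlarged side crop, and at (712,224) in the top crop. The clamp block is unchanged beside it.

```bash
python3 - <<'E'
from fk import *
print(tri(("side",(274.8,208.7)),("top",(231.2-.4,197.4-.4))))
L=np.array([.5997,.2879]);Rr=np.array([.6165,-.1715]);yv=(L-Rr)/np.linalg.norm(L-Rr);xv=np.array([yv[1],-yv[0]]);o=(L+Rr)/2+.187*xv
B=lambda p:np.r_[o+p[0]*xv+p[1]*yv,p[2]]
for z in(.24,.25,.26,.27):
    print(z,proj("side",[B((-.187,.23,z))]),proj("top",[B((-.187,.23,z))]))
s=((np.array(proj("side",[B((x,y,.259+d)) for d in(.017,-.017) for x,y in((-.15,.28),(-.15,.25),(-.18,.25),(-.18,.28))])-[245,190])*10)).round()
print(s.tolist())
E
```

```text
(array([0.59972342, 0.28901876, 0.25479148]), np.float64(0.0015579074665194063))
0.24 [[275.61718546 214.01094407]] [[232.34537377 197.97621703]]
0.25 [[275.42733408 210.35212415]] [[231.48609221 197.13538349]]
0.26 [[275.23609914 206.65173496]] [[230.60997346 196.27799999]]
0.27 [[275.0434795  202.90925274]] [[229.71652004 195.40357527]]
[[47.0, 191.0], [109.0, 121.0], [232.0, 147.0], [173.0, 218.0], [59.0, 320.0], [119.0, 247.0], [240.0, 274.0], [182.0, 348.0]]
```

Lip middle is at about 0.248 and the pointer at about 0.257, so 9 mm more. Then I'll let it settle and retreat down and back.

Call:
send_rows(xyz=[[-1,0,-1],[-2,0,-3],[-3,0,-4],[-4,0,-6],[-5,0,-7],[-5,0,-8],[-5,0,-8],[-5,0,-8],[-5,0,-8],[-5,0,-8]], dr=[[0,0,0],[0,0,0],[0,0,0],[0,0,0],[0,0,0],[0,0,0],[0,0,0],[0,0,0],[0,0,0],[0,0,0]])

```text
time: 16.48
position: [0.5983, 0.0784, 0.2472]
tool_rot: [-0.009, 2.569, 0.009]
ft_force: [-6.8, 0.2, -0.9]
grip_width: 0.009
grip_force: 3.5
```

Call:
send_rows(xyz=[[1,0,2],[3,0,4],[6,0,8],[9,0,12],[14,0,16],[20,0,18],[28,0,14],[36,0,8],[44,0,2],[50,0,-3]], dr=[[0,0,0],[0,0,0],[0,0,0],[0,0,0],[0,0,0],[0,0,0],[0,0,0],[0,0,0],[0,0,0],[0,0,0]])

```text
time: 17.32
position: [0.5548, 0.078, 0.2229]
tool_rot: [-0.009, 2.566, 0.009]
ft_force: [0.1, -1.1, 0.5]
grip_width: 0.005
grip_force: 0.0
```

```bash
python3 - <<'E'
from fk import *
go((.53,.06,.235),None)
b=get_image("side")
o=np.zeros((600,800,3),np.uint8)
o[:,:400]=cv2.resize(b[190:250,245:285],(400,600),interpolation=cv2.INTER_CUBIC)
o[:375,400:]=cv2.resize(b[140:290,230:390],(400,375),interpolation=cv2.INTER_CUBIC)
cv2.imwrite("pics/l4.png",o[:,:,::-1])
E
```

```text
now 17.3167 [0.5548 0.078  0.2229] tool axes
 [[-0.839 -0.008  0.544]
 [-0.004  1.     0.009]
 [-0.544  0.005 -0.839]] 
q [ 0.164 -0.233 -0.383  2.163  0.054  0.632  1.308] F [ 0.09 -1.08  0.52]
xyz mm [ 14.3 -17.8 -23.8] dr [0. 0. 0.]
```

View pics/l4.png

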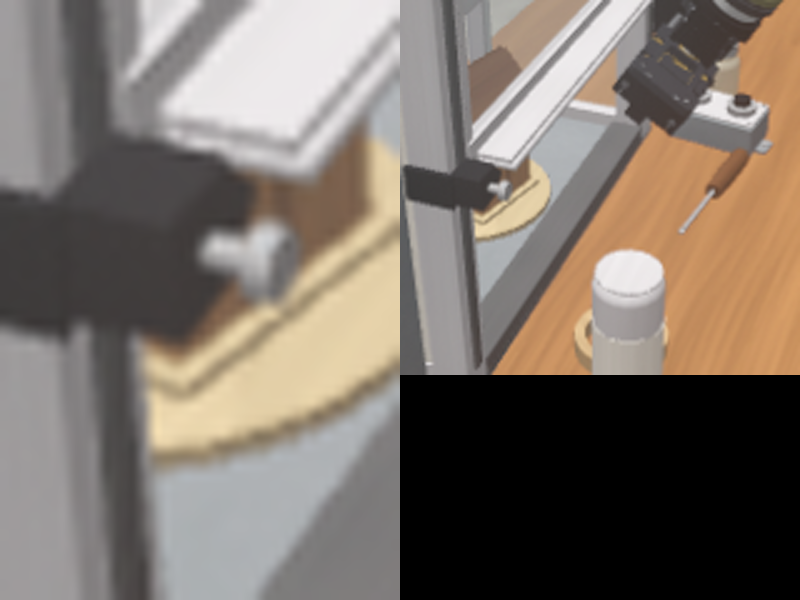

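The lip's corner is now at (297,150), which puts its middle at about 0.258, level with the pointer at about 0.257. The gripper stands clear and the loose things in view look undisturbed.

```bash
python3 -c "
from bench import *
print(close_job())"
```

```text
the job is handed in; nothing more can be done
None
```

I pressed the start button fully, then pushed the sash up from beneath its lip and left it standing; by my camera measurements the lip is at about 258 mm and the pointer at about 257 mm (good to a few mm), and the job is handed in with no verdict returned.

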